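# Load a full label roll on the roll stand

### The job

Load the full label roll on the stand: take the spindle out of the stand by its handle, thread its rod through the core of the full roll (the thick one) and lift the roll on it. Then lay the spindle gently back in both forks of the stand and let go, so that the roll hangs on the rod between the two uprights. Leave the nearly used-up roll in its tray.

Things in the scene. Friction and masses are not known exactly. Their poses are not given: they have to be found in the camera images.
- spindle_handle (a point): Spindle, 45 g: black block handle with a bare aluminium rod from one end. The point is the handle's middle, on the rod's axis; x runs along the rod. Handle 34 mm long (x -17 to 17), 18 wide (y), 24 high (z); rod 10 mm thick, x = 17 to its tip at 140. It starts level in the stand's two forks, handle towards the robot, its sides upright, and lifts straight up.
- stand: Fixed dark steel stand. Origin: base plate's underside, middle (110 x 86 x 8 mm); x along the spindle's bed, away from the robot; z up. Two uprights 8 mm thick at x = -38 and 38 (68 mm clear between) end in V forks, open upwards, 40 mm wide at the mouth, tips 98 mm high. A rod lying in both has its axis at y = 0, z = 85; well placed, the handle's middle is at x = -80.
- full_roll_center (a point): Full label roll, the thick one: white paper on a brown core, 76 mm across, 40 wide, round bore 38 mm, 110 g. It stands on its rim in a fixed wooden tray (60 mm along the bore, 82 wide, 32 high) and lifts straight out. The point is the bore's middle, 60 mm above the desk; x is the level bore's axis, away from the robot. On the rod it hangs 14 mm below the rod's axis.
- used_roll_center (a point): Nearly used-up label roll, to be left alone: same 38 mm bore and 40 mm width, but only 52 mm across. It stands on its rim in a similar tray of its own. The point is the middle of its bore, 48 mm above the desk; x is the bore's axis.
There are look-alikes about, which are no part of the job. There is more than one size of the part that bears spindle_handle; the job needs the middle-sized.

How it is judged (in metres and radians):
On the way:
1. the full roll is threaded on the spindle's rod and lifted clear of its tray (its centre at least 105 mm above the desk) (x of full_roll_center in the frame of spindle_handle between 0.045 and 0.115 m and y of full_roll_center in the frame of spindle_handle between -0.02 and 0.02 m and z of full_roll_center in the frame of spindle_handle between -0.02 and 0.02 m and height (world z) of full_roll_center above 0.105 m), for 0.2 s.
At the end, for the whole second after the job is handed in: Spindle at rest in both forks: handle's middle 60 to 100 mm from the stand's middle along the rod, within 10 mm across and 8 mm in height of its place, rod parallel within 0.12 rad. Full roll at rest on the rod between the uprights: within 18 mm of the stand's middle, 61 to 81 mm high (x of full_roll_center in the frame of stand between -0.018 and 0.018 m and y of full_roll_center in the frame of stand between -0.015 and 0.015 m and z of full_roll_center in the frame of stand between 0.061 and 0.081 m and x of full_roll_center in the frame of spindle_handle between 0.045 and 0.115 m and y of full_roll_center in the frame of spindle_handle between -0.02 and 0.02 m and z of full_roll_center in the frame of spindle_handle between -0.02 and 0.02 m and y of spindle_handle in the frame of stand between -0.01 and 0.01 m and z of spindle_handle in the frame of stand between 0.077 and 0.093 m and (x of spindle_handle in the frame of stand between -0.1 and -0.06 m or x of spindle_handle in the frame of stand between 0.06 and 0.1 m) and angle between the x axis of spindle_handle and the x axis of stand, either way round below 0.12 rad and linear speed of each of full_roll, spindle below 0.02 m/s); the robot touches nothing.
It fails at once if the nearly used-up roll is moved more than 20 mm (distance of used_roll_center from where it was at the start of the episode above 0.02 m).
It fails at once if the full roll or the spindle is dropped or thrown (faster than 0.7 m/s while the fingers do not hold the spindle) (contact force between the fingers and spindle below 0.05 N and linear speed of any of spindle, full_roll above 0.7 m/s).
It also fails if it takes over 64 s, if anything falls off the work surface, if the arm or the gripper's body presses on something with over 40 N, if the wrist force passes 120 N, or if a joint passes its speed limit or range.

### The arm

A 6-joint arm with a two-finger parallel gripper is mounted at the origin on the work surface. World frame = base frame: x ahead of the robot, y to its left, z up, the work surface at z = 0. Lengths are in mm, angles in rad, forces in N, time in s.
With the tool pointing down it reaches from about 300 to 825 mm from the base axis. Payload 5.4 kg.
Tool frame: the origin (TCP) lies where the fingers leave the gripper's body, on its centre line; the fingertips stand 88 mm ahead of it and the grasp point (between the pads) lies ahead of it (robot.pinch_z is the z of the grasp point in the tool frame, in mm); z points along the fingers, y is the line along which they close (so a half turn about z gives the same grasp; the last joint's range is limited). The gripper opens to 92 mm and grips with 3 to 60 N. Pads are 20 mm wide; open, the fingers measure 128 mm over their backs; the gripper's body (75 mm by 189 mm) begins 69 mm behind the grasp point.
Start: joints at [-1.351, 0.158, 1.597, -0, 1.386, -0.21], TCP at [239.572, -522.697, 302.701] pointing down, gripper open.
Joint ranges: [-2.91, 2.91], [-0.94, 2.29], [0.18, 2.7], [-1.29, 4.43], [0.17, 2.64], [-3, 3]. Speed limits (rad/s): [2.57, 2.57, 3.14, 3.14, 3.14, 3.14].

### API

Orientations are given as a unit quaternion [x, y, z, w].
In Python, from workcell import robot gives the robot as it stands. The module is installed in compiled form; this text tells all that it offers.
- The arm moves only by the tool servo_tool, never from a script. Its argument "motion" is a list of rows, each a list of 7 numbers: the gripper command: -1 is shut, 1 is fully open, values between are in proportion, then the shift along the tool's x, y, z in cm, then the turn, a rotation vector about the tool's x, y, z in degrees. In form: [[fingers, tx, ty, tz, ax, ay, az], ...]. A call has 1 to 8 rows; each row shifts and turns the commanded pose from where the row before left it, along the tool's axes as they then stand; what a row does not reach is not made up. A row lasts 1/10 s, in which the tool goes at most 50 mm and 8.59 degrees, less where a joint would pass 70% of its speed; a pose out of reach is approached as far as the arm can. A call is refused whole if a number of a shift passes 5 or a number of a turn 8.59, either way. A call with a gripper value outside its range is refused whole. The fingers move at their own pace and stop on an object; the grip force is fixed at half the most. Time passes only in rows, so rows that do not move let the fingers close. It gives the time, the measured TCP pose, the force, the opening and the grip force at its end, in the units of the state.
- robot.sense(): the state, without advancing time (a new reading comes with each control period).
- robot.camera(name): name is "scene" or "top" or "wrist"; returns the picture (480x640x3 uint8, blue, green, red); there is no depth.
- robot.calibration(name): a dict with "camera_matrix" (3x3 intrinsics, pixels), "origin" and "attitude" of the camera in the world. Camera axes: x right, y down, z forward; pixel columns grow to the right and rows downward; lengths in mm; the calibration is good to about 2 mm. A picture is of the moment at which its call begins: read the wrist's pose just before it. calibration takes no time and is no camera call; for the wrist camera it gives the pose at the moment of the call.
- robot.job_done(): hands the job in; it is judged then, once.
The state is a dict: "time": time; "qpos": joint angles; "joint_vel": joint speeds; "effort": joint torques, N m; "tcp_pos": TCP position; "tool_rot": TCP orientation; "wrist_force": force on the tool from outside, world axes, zero at the start; "wrist_torque": the same for the moment, N m; "grip_width": finger opening in mm; "grasp_force": force on a finger pad.
Only numpy, scipy, OpenCV 4.12 (cv2) and the standard library are available. Lean on these libraries where they do the work, as an engineer would, in place of code of your own. Each camera call takes 0.05 s, during which the arm holds its last target. There are 200 camera calls.

## Working session

There is one attempt and no reset: what is moved stays moved. The work goes in short steps, Python scripts to look and compute and a tool call to move; the robot and the scene stay as the last step left them, time stands still between calls to the robot, and variables do not carry over. Pictures are saved under pics/ and viewed, at most 10 in all, crops included, and the job is handed in when it is done.

Besides the shell and the picture viewer there is one more tool, called after ">>>" by a JSON object that holds its "method" and its "body", one argument or row to a line. servo_tool: Moves the arm, as the interface text tells. Its arguments: {"type":"object","properties":{"motion":{"type":"array","items":{"type":"array","items":{"type":"number"}}}},"required":["motion"]}

```bash
mkdir -p pics; cat > h.py <<'E'
import numpy as np, cv2
from workcell import robot
from scipy.spatial.transform import Rotation as R
def cal(n):
    c=robot.calibration(n); K=np.array(c["camera_matrix"]); o=np.array(c["origin"]); a=np.array(c["attitude"])
    M=R.from_quat(a).as_matrix() if a.size==4 else a.reshape(3,3)
    return K,o,M
def ray(c,u,v):
    K,o,M=c; d=M@np.linalg.solve(K,[u,v,1.]); return o,d/np.linalg.norm(d)
def onz(c,u,v,z):
    o,d=ray(c,u,v); return o+d*(z-o[2])/d[2]
def proj(c,p):
    K,o,M=c; q=K@(M.T@(np.array(p,float)-o)); return q[:2]/q[2]
E
python3 - <<'E'
from h import *
for n in ["scene","top"]:
    im=robot.camera(n); cv2.imwrite(f"pics/{n}0.png",im)
    c=robot.calibration(n); print(n,c)
print(robot.sense(),robot.pinch_z)
E
```

```text
scene {'camera_matrix': array([[478.97348309,   0.        , 315.04598343],
       [  0.        , 478.97348309, 237.0993999 ],
       [  0.        ,   0.        ,   1.        ]]), 'origin': array([1051.75578106, -122.84249742,  703.1065541 ]), 'attitude': array([ 0.72192438,  0.60495794, -0.21211873, -0.26049322])}
top {'camera_matrix': array([[473.86223121,   0.        , 317.95052024],
       [  0.        , 473.86223121, 233.05084018],
       [  0.        ,   0.        ,   1.        ]]), 'origin': array([536.77420287,   1.21714821, 814.73530556]), 'attitude': array([ 0.71010851, -0.70313079,  0.03453277, -0.01266822])}
{'time': 0.1, 'qpos': array([-1.35107015e+00,  1.58971274e-01,  1.59810093e+00, -2.34286589e-05,
        1.38619025e+00, -2.10062547e-01]), 'joint_vel': array([ 0.00127299, -0.00091643, -0.00341321,  0.00126118,  0.00041106,
        0.00048477]), 'effort': array([ 3.20075360e-04, -3.86499488e+01, -3.22961211e+01,  7.03101209e-02,
        3.38446023e-02, -4.65776964e-05]), 'tcp_pos': array([ 239.49246749, -522.29094065,  301.82823252]), 'tool_rot': array([ 9.76998126e-01,  2.13246254e-01, -1.55474190e-05, -8.34834849e-04]), 'wrist_force': array([-0.65020992,  0.62874795, -0.65641332]), 'wrist_torque': array([-0.01059957,  0.00958813,  0.00869545]), 'grasp_force': 0.0, 'grip_width': 92.03993773172772} 69.4
```

View pics/top0.png

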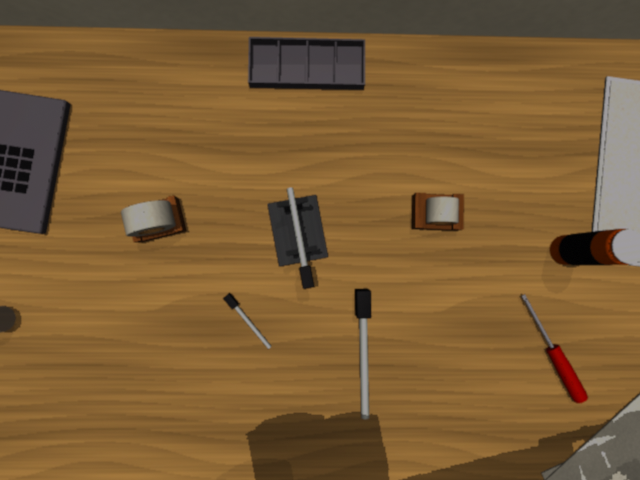

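View pics/scene0.png

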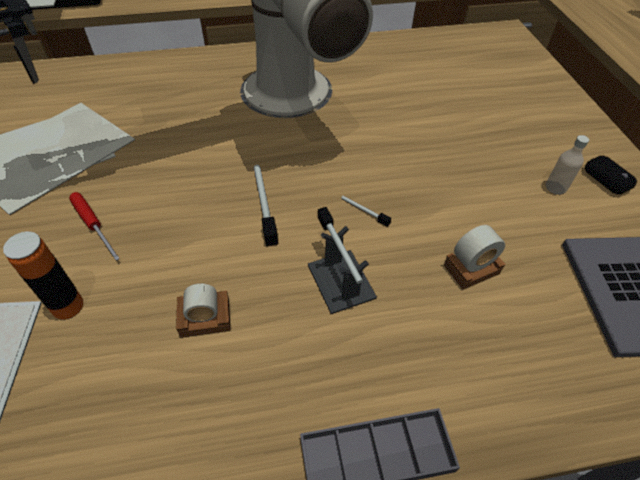

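The top view shows the stand with the middle spindle at about (298,230): handle (307,277), tip (291,188). The full roll is at (150,217) and the used roll at (442,210). The other two spindles lie on the desk.

```bash
cat >> h.py <<'E'
def plan(target,yaw):
    """shift (cm, tool axes after the turn) and turn (deg) to bring the pinch point above target, tool x at yaw (rad)"""
    s=robot.sense(); M=R.from_quat(s["tool_rot"]).as_matrix(); p=s["tcp_pos"]+M[:,2]*69.4
    T=np.column_stack([[np.cos(yaw),np.sin(yaw),0],[np.sin(yaw),-np.cos(yaw),0],[0,0,-1.]])
    rv=R.from_matrix(M.T@T).as_rotvec(degrees=True); d=np.array(target)-p
    tcp=np.array(target)-69.4*T[:,2]-s["tcp_pos"]
    print("turn deg",rv.round(2),"shift cm, present tool axes (tcp)",(M.T@tcp/10).round(2),"shift after turn",(T.T@tcp/10).round(2),"pinch",p.round(1),"t",s["time"])
E
python3 - <<'E'
from h import *
im=cv2.imread("pics/top0.png"); c=cal("top"); hsv=cv2.cvtColor(im,cv2.COLOR_BGR2HSV)
def rect(mask,box,name,z):
    x0,y0,x1,y1=box; m=np.zeros(mask.shape,np.uint8); m[y0:y1,x0:x1]=mask[y0:y1,x0:x1]
    cs,_=cv2.findContours(m,cv2.RETR_EXTERNAL,cv2.CHAIN_APPROX_NONE); k=max(cs,key=cv2.contourArea)
    r=cv2.minAreaRect(k); P=np.array([onz(c,*q,z) for q in cv2.boxPoints(r)])
    print(name,np.round(r[0],1),"ctr",P.mean(0).round(1),[ (round(float(np.linalg.norm(P[i+1]-P[i])),1), round(float(np.degrees(np.arctan2(*(P[i+1]-P[i])[1::-1]))),1)) for i in (0,1)])
white=((hsv[...,1]<60)&(hsv[...,2]>100)).astype(np.uint8)
S=hsv[...,1];V=hsv[...,2];dark=((V<75)&(S<110)).astype(np.uint8)
black=((V<32)).astype(np.uint8)
rect(white,(110,180,200,250),"full",80); rect(white,(400,180,480,240),"used",60)
rect(white,(280,180,320,275),"rod",88); rect(black,(295,262,320,292),"handle",90)
tray=((hsv[...,0]<12)&(S>120)).astype(np.uint8)
rect(tray,(110,180,200,250),"tray",32);rect(dark,(260,190,335,270),"plate",8)
E
```

```text
full [143.7 215.4] ctr [610.3 247.4  80. ] [(64.5, -74.9), (41.2, -164.5)]
used [443.5 209. ] ctr [ 628.6 -224.6   60. ] [(44.1, -89.2), (39.0, 179.4)]
rod [296.6 226.5] ctr [595.6  11.9  88. ] [(8.9, -78.4), (121.6, -168.7)]
handle [306.5 276.5] ctr [518.9  -4.1  90. ] [(15.5, -78.2), (31.0, -168.1)]
tray [134. 236.] ctr [581.1 278.2  32. ] [(0.0, 0.0), (0.0, 0.0)]
plate [311.1 228.1] ctr [599.5 -11.7   8. ] [(37.4, -78.2), (111.6, -168.6)]
```

```bash
python3 -c "
from h import *
plan([519,-4,230],np.radians(11.5))"
```

```text
turn deg [-1.000e-01 -1.000e-02  1.313e+01] shift cm, present tool axes (tcp) [ 47.   -35.47   0.32] shift after turn [ 37.72 -45.22   0.24] pinch [ 239.5 -522.2  232.4] t 0.1
```

>>> {"method": "servo_tool", "body": {
  "motion": [
    [1,0,0,0,0,0,6.5],
    [1,0,0,0,0,0,6.6],
    [1,2.36,-2.83,0,0,0,0],
    [1,2.36,-2.83,0,0,0,0],
    [1,2.36,-2.83,0,0,0,0],
    [1,2.36,-2.83,0,0,0,0],
    [1,2.36,-2.83,0,0,0,0],
    [1,2.36,-2.83,0,0,0,0]
  ]
}}

```text
time: 0.9
tcp_pos: [344.7, -326.4, 302.3]
tool_rot: [0.995, 0.1, -0.0, -0.0]
wrist_force: [1.0, -0.1, 0.4]
grip_width: 91.8
grasp_force: 0.0
```

>>> {"method": "servo_tool", "body": {
  "motion": [
    [1,2.36,-2.83,0,0,0,0],
    [1,2.36,-2.83,0,0,0,0],
    [1,2.36,-2.83,0,0,0,0],
    [1,2.36,-2.83,0,0,0,0],
    [1,2.36,-2.83,0,0,0,0],
    [1,2.36,-2.83,0,0,0,0],
    [1,2.36,-2.83,0,0,0,0],
    [1,2.36,-2.83,0,0,0,0]
  ]
}}

```text
time: 1.7
tcp_pos: [484.4, -66.9, 302.4]
tool_rot: [0.995, 0.1, -0.0, -0.0]
wrist_force: [0.5, -0.4, -0.3]
grip_width: 92.2
grasp_force: 0.0
```

```bash
python3 -c "
from h import *
plan([519,-4,230],np.radians(11.5))
c=cal('wrist'); cv2.imwrite('pics/w1.png',robot.camera('wrist')); print(c[1],c[2].round(2).tolist())
for p in [(519,-4,85),(610,247,60),(597,12,85)]: print(proj(c,p))"
```

```text
turn deg [-0.01  0.03  0.03] shift cm, present tool axes (tcp) [ 4.64 -5.47  0.3 ] shift after turn [ 4.64 -5.48  0.3 ] pinch [484.4 -66.9 233. ] t 1.7
[561.09818803 -51.29121003 383.20086289] [[0.2, -0.94, -0.27], [-0.98, -0.19, -0.05], [-0.0, 0.27, -0.96]]
[244.33556326 163.09302037]
[-101.42175218  -52.32190484]
[238.03178529  38.96533077]
```

View pics/w1.png

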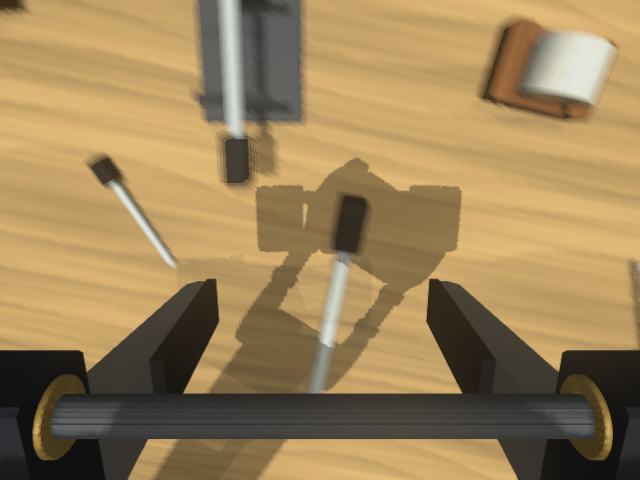

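>>> {"method": "servo_tool", "body": {
  "motion": [
    [1,1.9,-4,0,0,0,0],
    [1,1.9,-4,0,0,0,0],
    [1,1.9,-4,0,0,0,0],
    [1,1.9,-4,0,0,0,0],
    [1,1.9,-4,0,0,0,0],
    [1,1.9,-4,0,0,0,0],
    [1,1.9,-4,0,0,0,0],
    [1,0,0,0,0,0,0]
  ]
}}

```text
time: 2.55
tcp_pos: [558.3, 236.6, 301.7]
tool_rot: [0.995, 0.103, -0.001, -0.001]
wrist_force: [0.2, -1.0, -0.2]
grip_width: 92.1
grasp_force: 0.0
```

>>> {"method": "servo_tool", "body": {
  "motion": [
    [1,0,0,0,0,0,0],
    [1,0,0,0,0,0,0]
  ]
}}

```text
time: 2.75
tcp_pos: [558.4, 231.4, 302.4]
tool_rot: [0.995, 0.1, -0.0, 0.0]
wrist_force: [-0.3, -0.1, 0.6]
grip_width: 91.9
grasp_force: 0.0
```

```bash
cat > m.py <<'E'
from h import *
c=cal('wrist'); im=robot.camera('wrist'); cv2.imwrite('pics/w2.png',im)
hsv=cv2.cvtColor(im,cv2.COLOR_BGR2HSV); print(proj(c,(610,247,60)),c[1])
def rect(m,z,name):
    m=cv2.morphologyEx(m.astype(np.uint8),cv2.MORPH_OPEN,np.ones((3,3)))
    cs,_=cv2.findContours(m,cv2.RETR_EXTERNAL,cv2.CHAIN_APPROX_NONE); k=max(cs,key=cv2.contourArea)
    r=cv2.minAreaRect(k); B=cv2.boxPoints(r); P=np.array([onz(c,*q,z) for q in B])
    cv2.polylines(im,[B.astype(int)],True,(0,0,255),1)
    print(name,np.round(r[0],1),"ctr",P.mean(0).round(1),P.round(0).tolist(),[ (round(float(np.linalg.norm(P[i+1]-P[i])),1), round(float(np.degrees(np.arctan2(*(P[i+1]-P[i])[1::-1]))),1)) for i in (0,1)])
roi=np.zeros(im.shape[:2],bool); u,v=map(int,proj(c,(610,247,60))); roi[max(v-150,0):v+150,max(u-170,0):u+170]=1
rect(roi&(hsv[...,1]<50)&(hsv[...,2]>110),75,"roll")
rect(roi&(((hsv[...,0]<12)&(hsv[...,1]>120))|((hsv[...,1]<50)&(hsv[...,2]>110))),32,"tray")
cv2.imwrite('pics/w2b.png',im)
E
python3 m.py
```

```text
[315.7273004  149.64223463] [635.05938478 247.01335831 383.16584165]
roll [312.9 155.1] ctr [606.6 248.2  75. ] [[618.0, 288.0, 75.0], [636.0, 219.0, 75.0], [596.0, 207.0, 75.0], [576.0, 279.0, 75.0]] [(71.3, -75.2), (42.5, -163.5)]
tray [312.9 155.1] ctr [602.6 248.3  32. ] [[616.0, 294.0, 32.0], [636.0, 215.0, 32.0], [590.0, 201.0, 32.0], [568.0, 283.0, 32.0]] [(81.3, -75.2), (48.4, -163.5)]
```

View pics/w2b.png

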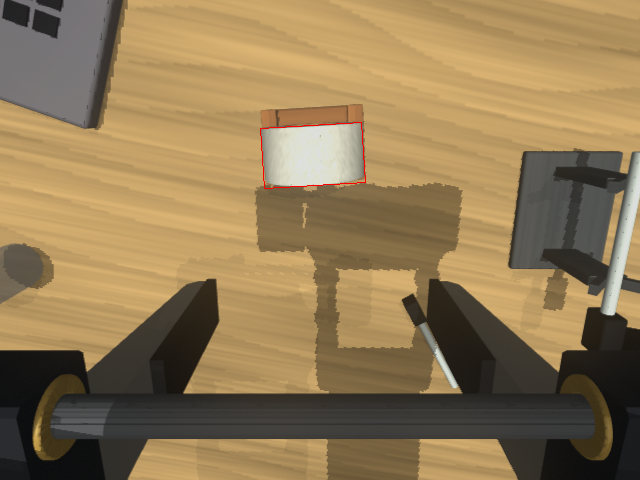

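>>> {"method": "servo_tool", "body": {
  "motion": [
    [1,-1.7,4.46,0,0,0,0],
    [1,-1.7,4.46,0,0,0,0],
    [1,-1.7,4.46,0,0,0,0],
    [1,-1.7,4.46,0,0,0,0],
    [1,-1.7,4.46,1,0,0,0],
    [1,0,0,0,0,0,0],
    [1,0,0,0,0,0,0],
    [1,0,0,0,0,0,0]
  ]
}}

```text
time: 3.6
tcp_pos: [519.8, -2.8, 293.0]
tool_rot: [0.995, 0.1, 0.0, -0.0]
wrist_force: [-0.0, 0.0, -0.2]
grip_width: 92.2
grasp_force: 0.0
```

```bash
cat > n.py <<'E'
from h import *
c=cal('wrist'); im=robot.camera('wrist'); cv2.imwrite('pics/w3.png',im)
hsv=cv2.cvtColor(im,cv2.COLOR_BGR2HSV); 
for p in [(519,-4,97),(656,24,85)]: print(proj(c,p).round(1))
def rect(m,z,name):
    m=cv2.morphologyEx(m.astype(np.uint8),cv2.MORPH_OPEN,np.ones((3,3)))
    cs,_=cv2.findContours(m,cv2.RETR_EXTERNAL,cv2.CHAIN_APPROX_NONE); k=max(cs,key=cv2.contourArea)
    r=cv2.minAreaRect(k); B=cv2.boxPoints(r); P=np.array([onz(c,*q,z) for q in B])
    cv2.polylines(im,[B.astype(int)],True,(0,0,255),1)
    print(name,np.round(r[0],1),"ctr",P.mean(0).round(1),P.round(0).tolist(),[ (round(float(np.linalg.norm(P[i+1]-P[i])),1), round(float(np.degrees(np.arctan2(*(P[i+1]-P[i])[1::-1]))),1)) for i in (0,1)])
roi=np.zeros(im.shape[:2],bool); u,v=map(int,proj(c,(519,-4,95))); roi[v-60:v+60,u-50:u+50]=1
roi2=np.zeros(im.shape[:2],bool); roi2[:v,u-70:u+70]=1
rect(roi&(hsv[...,2]<65),97,"handle")
rect(roi2&(hsv[...,1]<60)&(hsv[...,2]>130),88,"rod")
cv2.imwrite('pics/w3b.png',im)
plan([519,-4,85],np.radians(11.5))
E
python3 n.py
```

```text
[324. 237.]
[324.2  14.2]
handle [321. 233.] ctr [521.1  -1.5  97. ] [[537.0, 10.0, 97.0], [541.0, -6.0, 97.0], [505.0, -13.0, 97.0], [501.0, 3.0, 97.0]] [(16.0, -78.5), (36.7, -168.1)]
rod [321.5 111.5] ctr [595.5  13.4  88. ] [[654.0, 30.0, 88.0], [656.0, 21.0, 88.0], [537.0, -4.0, 88.0], [535.0, 6.0, 88.0]] [(9.2, -78.5), (121.8, -168.2)]
turn deg [-0.   -0.04  0.07] shift cm, present tool axes (tcp) [-0.13  0.14 13.87] shift after turn [-0.12  0.14 13.87] pinch [519.9  -2.3 223.7] t 3.65
```

View pics/w3b.png

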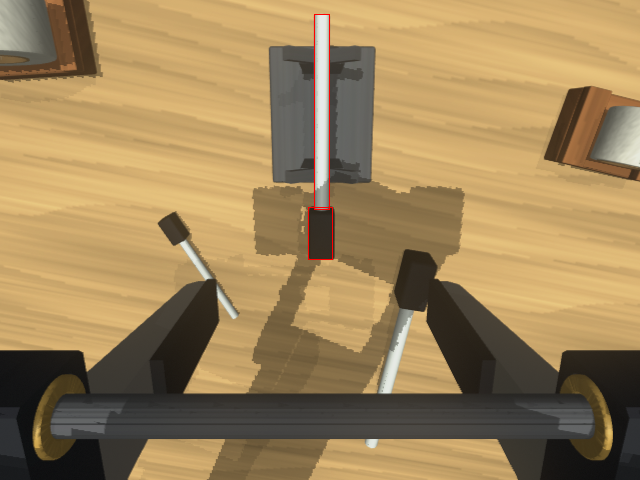

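The handle is at (520,-2), right under the gripper, and the rod is at yaw 11.7°. Descending to grip.

>>> {"method": "servo_tool", "body": {
  "motion": [
    [1,0,0,2.8,0,0,0],
    [1,0,0,2.8,0,0,0],
    [1,0,0,2.8,0,0,0],
    [1,0,0,2.6,0,0,0],
    [1,0,0,1.8,0,0,0],
    [1,0,0,1,0,0,0],
    [1,0,0,0,0,0,0],
    [1,0,0,0,0,0,0]
  ]
}}

```text
time: 4.45
tcp_pos: [520.4, -2.7, 155.6]
tool_rot: [0.995, 0.101, 0.001, 0.0]
wrist_force: [-0.3, -0.2, -1.2]
grip_width: 91.5
grasp_force: 0.0
```

>>> {"method": "servo_tool", "body": {
  "motion": [
    [0,0,0,0,0,0,0],
    [-0.4,0,0,0,0,0,0],
    [-0.6,0,0,0,0,0,0],
    [-0.8,0,0,0,0,0,0],
    [-1,0,0,0,0,0,0],
    [-1,0,0,0,0,0,0],
    [-1,0,0,0,0,0,0],
    [-1,0,0,0,0,0,0]
  ]
}}

```text
time: 5.25
tcp_pos: [519.8, -3.0, 154.7]
tool_rot: [0.995, 0.1, -0.0, -0.0]
wrist_force: [0.2, 0.7, 0.2]
grip_width: 30.1
grasp_force: 0.0
```

>>> {"method": "servo_tool", "body": {
  "motion": [
    [-1,0,0,0,0,0,0],
    [-1,0,0,0,0,0,0],
    [-1,0,0,0,0,0,0],
    [-1,0,0,0,0,0,0]
  ]
}}

```text
time: 5.65
tcp_pos: [519.8, -2.9, 154.8]
tool_rot: [0.995, 0.1, -0.0, -0.0]
wrist_force: [-1.1, 1.6, 2.2]
grip_width: 17.6
grasp_force: 30.0
```

>>> {"method": "servo_tool", "body": {
  "motion": [
    [-1,0,0,-0.5,0,0,0],
    [-1,0,0,-1.5,0,0,0],
    [-1,0,0,-2,0,0,0],
    [-1,0,0,-2,0,0,0],
    [-1,0,0,-1,0,0,0],
    [-1,0,0,0,0,0,0],
    [-1,0,0,0,0,0,0]
  ]
}}

```text
time: 6.35
tcp_pos: [519.5, -3.0, 224.1]
tool_rot: [0.995, 0.1, -0.0, -0.0]
wrist_force: [0.1, 0.9, -1.4]
grip_width: 17.7
grasp_force: 30.0
```

```bash
python3 -c "
from h import *
y=np.radians(15.5); r=np.array([608.5,248,0]); a=np.array([np.cos(y),np.sin(y),0])
plan(r-185*a+[0,0,155],y)"
```

```text
turn deg [-0.02  0.04 -3.98] shift cm, present tool axes (tcp) [-4.720e+00 -2.153e+01 -2.000e-02] shift after turn [ -3.22 -21.81  -0.03] pinch [519.4  -3.  154.7] t 6.35
```

>>> {"method": "servo_tool", "body": {
  "motion": [
    [-1,0,0,0,0,0,-4],
    [-1,-0.54,-3.1,0,0,0,0],
    [-1,-0.54,-3.7,0,0,0,0],
    [-1,-0.54,-4,0,0,0,0],
    [-1,-0.54,-4,0,0,0,0],
    [-1,-0.54,-3.7,0,0,0,0],
    [-1,-0.52,-3.3,0,0,0,0],
    [-1,0,0,0,0,0,0]
  ]
}}

```text
time: 7.15
tcp_pos: [428.0, 200.9, 223.1]
tool_rot: [0.991, 0.137, -0.002, -0.0]
wrist_force: [0.2, -0.2, -0.3]
grip_width: 18.1
grasp_force: 30.0
```

>>> {"method": "servo_tool", "body": {
  "motion": [
    [-1,0,0,2,0,0,0],
    [-1,0,0,2.5,0,0,0],
    [-1,0,0,2.5,0,0,0],
    [-1,0,0,1.5,0,0,0],
    [-1,0,0,1,0,0,0],
    [-1,0,0,0,0,0,0],
    [-1,0,0,0,0,0,0],
    [-1,0,0,0,0,0,0]
  ]
}}

```text
time: 7.95
tcp_pos: [431.2, 198.4, 130.6]
tool_rot: [0.991, 0.135, 0.001, 0.0]
wrist_force: [0.9, -0.2, -0.5]
grip_width: 18.2
grasp_force: 30.0
```

```bash
python3 -c "
from h import *
y=np.radians(15.5); r=np.array([608.5,248,0]); a=np.array([np.cos(y),np.sin(y),0])
plan(r-80*a+[0,0,60],y)
c=cal('wrist'); w=robot.camera('wrist'); s=robot.camera('scene'); t=robot.camera('top')
for p in [(608.5,248,98),(474+89,211.5+25,60)]: print(proj(c,p).round(1))
cs=cal('scene');ct=cal('top')
def crop(im,p): u,v=map(int,p); return cv2.resize(im[max(v-65,0):,max(u-90,0):][:140,:190],(400,295))
cv2.imwrite('pics/c1.png',np.vstack([np.hstack([crop(s,proj(cs,(560,235,60))),crop(t,proj(ct,(560,235,60)))]),np.hstack([cv2.resize(w,(400,300)),np.zeros((300,400,3),np.uint8)])]))"
```

```text
turn deg [ 0.02 -0.11  0.02] shift cm, present tool axes (tcp) [10.41 -0.04  0.14] shift after turn [10.41 -0.04  0.12] pinch [431.3 198.4  61.2] t 7.95
[ 320.7 -462.1]
[317.7 -83.2]
```

View pics/c1.png

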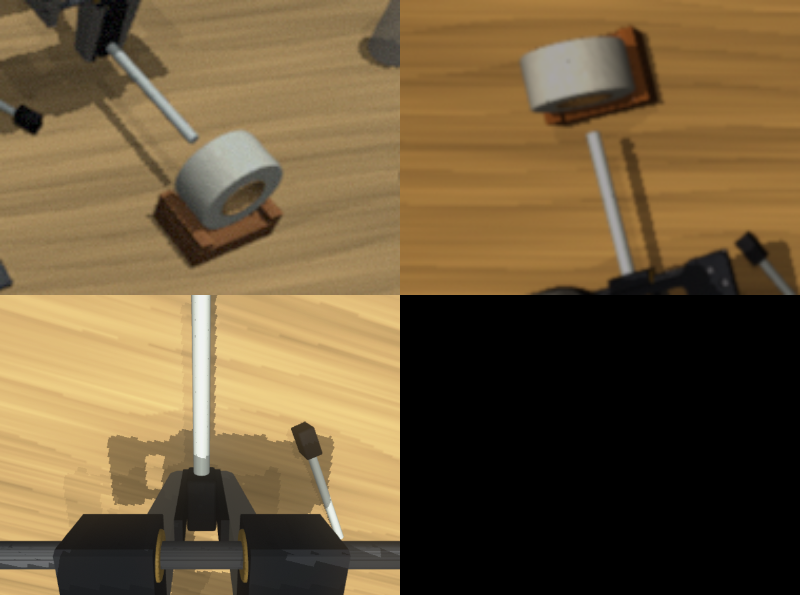

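The rod is level and lined up with the bore. Threading it in.

>>> {"method": "servo_tool", "body": {
  "motion": [
    [-1,0.8,0,0,0,0,0],
    [-1,1.2,0,0,0,0,0],
    [-1,1.2,0,0,0,0,0],
    [-1,1.2,0,0,0,0,0],
    [-1,1.2,0,0,0,0,0],
    [-1,1.2,0,0,0,0,0],
    [-1,1.2,0,0,0,0,0],
    [-1,1.2,0,0,0,0,0]
  ]
}}

```text
time: 8.9
tcp_pos: [520.1, 223.3, 129.9]
tool_rot: [0.991, 0.135, 0.0, -0.0]
wrist_force: [0.5, 1.1, 0.2]
grip_width: 18.0
grasp_force: 30.0
```

>>> {"method": "servo_tool", "body": {
  "motion": [
    [-1,1,0,0,0,0,0],
    [-1,0.2,0,0,0,0,0],
    [-1,0,0,0,0,0,0],
    [-1,0,0,0,0,0,0]
  ]
}}

```text
time: 9.3
tcp_pos: [530.2, 226.2, 129.5]
tool_rot: [0.991, 0.135, -0.0, 0.0]
wrist_force: [0.8, -0.3, -0.5]
grip_width: 17.8
grasp_force: 30.0
```

```bash
cat > q.py <<'E'
from h import *
import sys
s=robot.camera('scene'); t=robot.camera('top'); w=robot.camera('wrist')
st=robot.sense(); M=R.from_quat(st["tool_rot"]).as_matrix(); p=st["tcp_pos"]+M[:,2]*69.4; m=p+M[:,0]*70
def crop(im,p): u,v=map(int,p); return cv2.resize(im[max(v-70,0):,max(u-95,0):][:140,:190],(400,295))
cv2.imwrite(sys.argv[1],np.vstack([np.hstack([crop(s,proj(cal('scene'),m)),crop(t,proj(cal('top'),m))]),np.hstack([cv2.resize(w,(400,300)),np.zeros((300,400,3),np.uint8)])]))
c=cal("top"); print(p.round(1),st["wrist_force"].round(1), st["wrist_torque"].round(2))
hsv=cv2.cvtColor(t,cv2.COLOR_BGR2HSV); u,v=map(int,proj(c,p+M[:,0]*80))
mk=np.zeros(t.shape[:2],np.uint8); mk[v-35:v+35,u-45:u+45]=((hsv[...,1]<60)&(hsv[...,2]>100))[v-35:v+35,u-45:u+45]
mk=cv2.morphologyEx(mk,cv2.MORPH_OPEN,np.ones((9,9)))
k=max(cv2.findContours(mk,0,1)[0],key=cv2.contourArea)
r=cv2.minAreaRect(k); z=p[2]-14
B=np.array([onz(c,*q,z+20) for q in cv2.boxPoints(r)])
print("roll rect in spindle frame",((B-p)@M).round(1).tolist(),"mean",((B.mean(0)-p)@M).round(1))
E
python3 q.py pics/c2.png
```

```text
[530.2 226.2  60.2] [ 0.3 -0.1 -0.6] [0.07 0.04 0.01]
roll rect in spindle frame [[109.0, -34.1, -6.0], [105.2, 33.0, -6.0], [62.9, 31.0, -6.0], [66.9, -35.8, -6.0]] mean [86.  -1.5 -6. ]
```

View pics/c2.png

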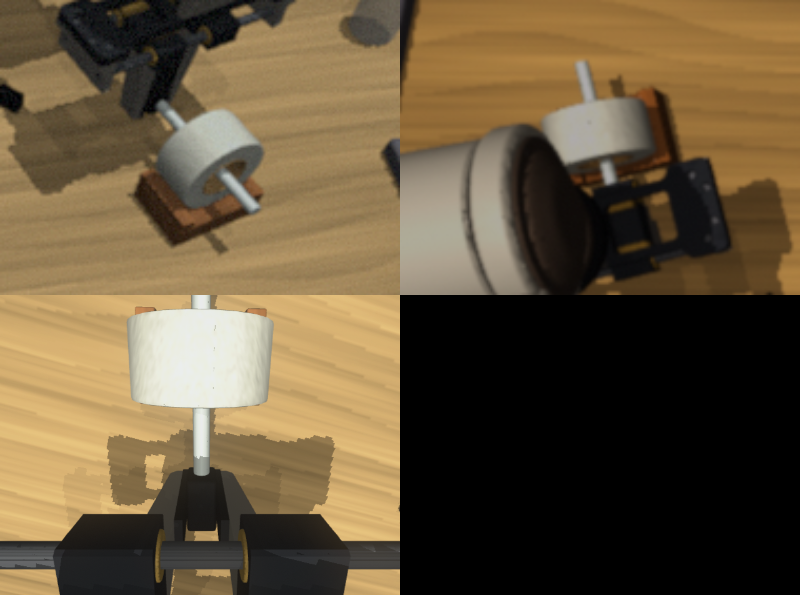

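Threaded through the bore, and the scene view shows the tip sticking out on the far side. Lifting gently.

>>> {"method": "servo_tool", "body": {
  "motion": [
    [-1,0,0,-0.5,0,0,0],
    [-1,0,0,-0.5,0,0,0],
    [-1,0,0,-0.5,0,0,0],
    [-1,0,0,-0.7,0,0,0],
    [-1,0,0,-1.2,0,0,0],
    [-1,0,0,-1.6,0,0,0],
    [-1,0,0,-1.8,0,0,0],
    [-1,0,0,-1.8,0,0,0]
  ]
}}

```text
time: 10.25
tcp_pos: [530.6, 226.2, 217.2]
tool_rot: [0.991, 0.135, 0.0, -0.0]
wrist_force: [-0.1, 0.1, -0.9]
grip_width: 18.0
grasp_force: 30.0
```

>>> {"method": "servo_tool", "body": {
  "motion": [
    [-1,0,0,-1.5,0,0,0],
    [-1,0,0,-0.6,0,0,0],
    [-1,0,0,0,0,0,0],
    [-1,0,0,0,0,0,0],
    [-1,0,0,0,0,0,0]
  ]
}}

```text
time: 10.75
tcp_pos: [530.0, 226.1, 235.5]
tool_rot: [0.991, 0.135, -0.001, 0.0]
wrist_force: [-0.4, 0.5, -2.3]
grip_width: 18.0
grasp_force: 30.0
```

```bash
python3 q.py pics/c3.png; cat > e.py <<'E'
from h import *
# roll position on spindle from wrist cam: white rows left/right of the rod
c=cal('wrist'); im=robot.camera('wrist'); st=robot.sense(); M=R.from_quat(st["tool_rot"]).as_matrix(); p=st["tcp_pos"]+M[:,2]*69.4
hsv=cv2.cvtColor(im,cv2.COLOR_BGR2HSV); mk=(hsv[...,1]<50)&(hsv[...,2]>110)
for u in (280,300,340,360):
    v=np.flatnonzero(mk[:300,u]); print(u,v.min(),v.max(),[((onz(c,u,q,p[2]+24)-p)@M)[0].round(1) for q in (v.min(),v.max())])
u=320
rod=[np.flatnonzero(mk[r,250:390]) for r in (230,250)]; print([(x.min()+250,x.max()+250) for x in rod if len(x)])
y=np.radians(11.7); plan(np.array([519.5,-2.4,p[2]]),y)
E
python3 e.py
```

```text
[530.2 226.1 166.5] [ 0.5 -0.9 -1.2] [-0.03  0.17  0.02]
roll rect in spindle frame [[105.7, -30.5, -6.2], [104.3, 37.5, -6.2], [61.0, 37.0, -6.1], [62.6, -30.7, -6.1]] mean [83.4  3.3 -6.1]
280 35 174 [np.float64(99.4), np.float64(61.5)]
300 34 175 [np.float64(99.6), np.float64(61.2)]
340 35 176 [np.float64(99.4), np.float64(60.9)]
360 36 175 [np.float64(99.1), np.float64(61.2)]
[(np.int64(309), np.int64(335)), (np.int64(309), np.int64(335))]
turn deg [-0.    0.07  3.83] shift cm, present tool axes (tcp) [-7.160e+00  2.174e+01  1.000e-02] shift after turn [-5.7  22.16 -0.  ] pinch [530.3 226.2 166.6] t 10.95
```

View pics/c3.png

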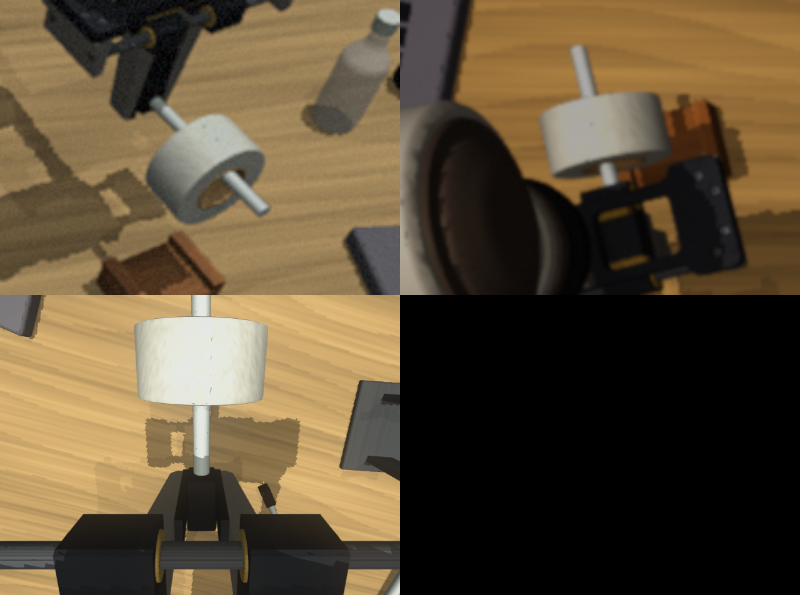

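>>> {"method": "servo_tool", "body": {
  "motion": [
    [-1,0,0.4,0,0,0,1.9],
    [-1,0,1,0,0,0,1.9],
    [-1,-0.5,2,0,0,0,0],
    [-1,-1,2.7,0,0,0,0],
    [-1,-1,3,0,0,0,0],
    [-1,-1,3,0,0,0,0],
    [-1,-1,3,0,0,0,0],
    [-1,-0.6,2.8,0,0,0,0]
  ]
}}

```text
time: 11.75
tcp_pos: [517.2, 38.7, 236.8]
tool_rot: [0.995, 0.101, 0.0, 0.0]
wrist_force: [0.1, 0.3, -1.5]
grip_width: 17.8
grasp_force: 30.0
```

>>> {"method": "servo_tool", "body": {
  "motion": [
    [-1,-0.5,2.2,0,0,0,0],
    [-1,0,1.3,0,0,0,0],
    [-1,0,0.6,0,0,0,0],
    [-1,0,0,0,0,0,0],
    [-1,0,0,0,0,0,0],
    [-1,0,0,0,0,0,0],
    [-1,0,0,0,0,0,0]
  ]
}}

```text
time: 12.45
tcp_pos: [521.0, 0.3, 236.6]
tool_rot: [0.995, 0.103, -0.0, -0.0]
wrist_force: [0.2, 0.2, -2.0]
grip_width: 18.2
grasp_force: 30.0
```

```bash
python3 e.py; python3 - <<'E'
from h import *
K,o,M=cal('wrist'); s=robot.sense(); T=R.from_quat(s["tool_rot"]).as_matrix()
yaw=np.radians(11.5); T3=np.column_stack([[np.cos(yaw),np.sin(yaw),0],[np.sin(yaw),-np.cos(yaw),0],[0,0,-1.]])
c3=(K,np.array([519.9,-2.5,293.1])+T3@(T.T@(o-s["tcp_pos"])),T3@(T.T@M))
P=np.array([onz(c3,*q,8) for q in [(271,46),(375,46),(372,183),(269,183)]]); print(P.round(1),P.mean(0).round(1))
# top camera: where plate corners of a stand at the assumed pose would fall
E
```

```text
280 35 175 [np.float64(99.6), np.float64(61.3)]
300 34 176 [np.float64(99.8), np.float64(61.0)]
340 35 176 [np.float64(99.6), np.float64(61.0)]
360 36 175 [np.float64(99.3), np.float64(61.3)]
[(np.int64(309), np.int64(335)), (np.int64(310), np.int64(335))]
turn deg [-0.01  0.01  0.08] shift cm, present tool axes (tcp) [-0.2   0.22 -0.  ] shift after turn [-0.2   0.22 -0.  ] pinch [5.210e+02 2.000e-01 1.672e+02] t 12.5
[[641.   64.1   8. ]
 [657.6 -17.2   8. ]
 [550.4 -40.2   8. ]
 [532.5  47.5   8. ]] [595.4  13.6   8. ]
```

>>> {"method": "servo_tool", "body": {
  "motion": [
    [-1,-0.15,0.12,0.5,0,0,0],
    [-1,-0.15,0.13,1,0,0,0],
    [-1,0,0,1.5,0,0,0],
    [-1,0,0,1.5,0,0,0],
    [-1,0,0,1,0,0,0],
    [-1,0,0,0.5,0,0,0],
    [-1,0,0,0.3,0,0,0],
    [-1,0,0,0,0,0,0]
  ]
}}

```text
time: 13.3
tcp_pos: [518.7, -3.5, 173.6]
tool_rot: [0.995, 0.102, -0.0, -0.0]
wrist_force: [-1.3, 0.4, -0.7]
grip_width: 17.6
grasp_force: 30.0
```

```bash
python3 e.py; python3 q.py pics/c4.png
```

```text
280 35 175 [np.float64(99.2), np.float64(61.1)]
300 34 175 [np.float64(99.4), np.float64(61.1)]
340 35 176 [np.float64(99.2), np.float64(60.8)]
360 26 176 [np.float64(101.4), np.float64(60.8)]
[(np.int64(310), np.int64(335)), (np.int64(310), np.int64(335))]
turn deg [ 0.02 -0.03  0.03] shift cm, present tool axes (tcp) [ 0.08 -0.1   0.  ] shift after turn [ 0.08 -0.1  -0.  ] pinch [518.9  -3.6 104.6] t 13.35
[519.2  -3.6 105. ] [-0.9  0.2 -0.6] [-0.01  0.13 -0.03]
roll rect in spindle frame [[71.2, -42.3, -5.9], [51.1, 59.8, -5.9], [17.6, 53.0, -5.9], [37.7, -48.7, -6.0]] mean [44.4  5.5 -5.9]
```

View pics/c4.png

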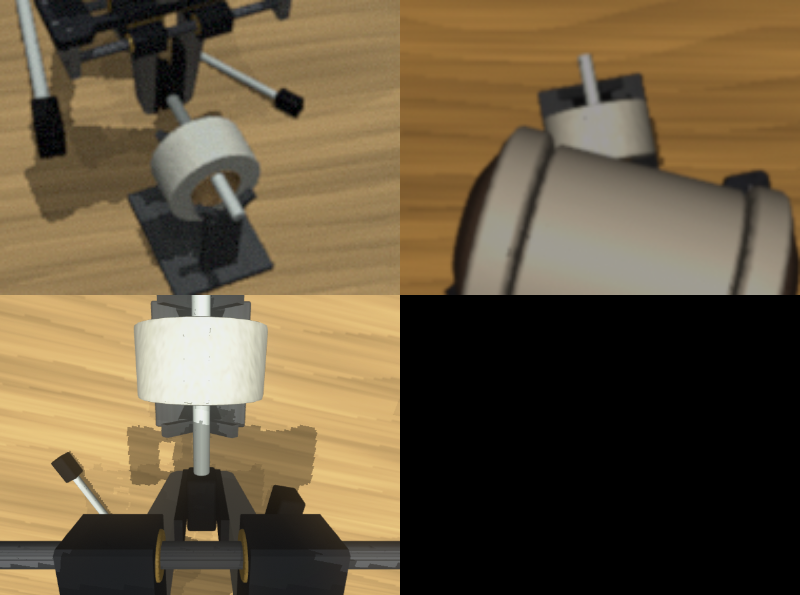

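The roll sits between the uprights and the rod is centred over both forks. Lowering the last 19 mm slowly.

>>> {"method": "servo_tool", "body": {
  "motion": [
    [-1,0,-0.1,0.4,0,0,0],
    [-1,0,0,0.5,0,0,0],
    [-1,0,0,0.4,0,0,0],
    [-1,0,0,0.3,0,0,0],
    [-1,0,0,0.2,0,0,0],
    [-1,0,0,0,0,0,0],
    [-1,0,0,0,0,0,0]
  ]
}}

```text
time: 14.2
tcp_pos: [518.5, -2.5, 155.8]
tool_rot: [0.995, 0.102, 0.0, 0.0]
wrist_force: [-0.0, -0.3, -1.1]
grip_width: 17.7
grasp_force: 30.0
```

>>> {"method": "servo_tool", "body": {
  "motion": [
    [-1,0,0,0.1,0,0,0],
    [-1,0,0,0,0,0,0],
    [-1,0,0,0,0,0,0]
  ]
}}

```text
time: 14.5
tcp_pos: [518.6, -2.5, 154.8]
tool_rot: [0.995, 0.102, 0.0, 0.0]
wrist_force: [0.3, 0.0, -2.3]
grip_width: 17.6
grasp_force: 30.0
```

>>> {"method": "servo_tool", "body": {
  "motion": [
    [-1,0,0,0.05,0,0,0],
    [-1,0,0,0,0,0,0],
    [-1,0,0,0.05,0,0,0],
    [-1,0,0,0,0,0,0],
    [-1,0,0,0,0,0,0]
  ]
}}

```text
time: 15.0
tcp_pos: [518.7, -2.6, 154.2]
tool_rot: [0.995, 0.102, 0.0, 0.0]
wrist_force: [-1.9, -1.0, 3.8]
grip_width: 17.7
grasp_force: 30.0
```

```bash
python3 -c "
from h import *
s=robot.sense(); print(s['tcp_pos'],s['wrist_force'],s['wrist_torque'])"
```

```text
[518.70068387  -2.59560649 154.17379316] [-1.89032146 -1.01211364  3.83614239] [-0.00855501  0.16556705 -0.07919234]
```

Contact: the force now pushes up. Opening slowly.

>>> {"method": "servo_tool", "body": {
  "motion": [
    [-0.58,0,0,0,0,0,0],
    [-0.5,0,0,0,0,0,0],
    [-0.4,0,0,0,0,0,0],
    [-0.2,0,0,0,0,0,0],
    [0,0,0,0,0,0,0],
    [0,0,0,0,0,0,0],
    [0,0,0,0,0,0,0],
    [0,0,0,0,0,0,0]
  ]
}}

```text
time: 15.8
tcp_pos: [518.5, -2.5, 153.7]
tool_rot: [0.995, 0.102, 0.0, -0.0]
wrist_force: [-0.7, 0.5, -0.1]
grip_width: 46.0
grasp_force: 0.0
```

>>> {"method": "servo_tool", "body": {
  "motion": [
    [0,0,0,-0.5,0,0,0],
    [0,0,0,-1.5,0,0,0],
    [0,0,0,-2.5,0,0,0],
    [0,0,0,-3,0,0,0],
    [0,-1.5,0,-3,0,0,0],
    [0,-4,0,-2,0,0,0],
    [0,-4,0,0,0,0,0],
    [0,0,0,0,0,0,0]
  ]
}}

```text
time: 16.6
tcp_pos: [422.2, -21.7, 278.6]
tool_rot: [0.995, 0.102, -0.001, 0.0]
wrist_force: [0.4, -0.5, -0.1]
grip_width: 46.1
grasp_force: 0.0
```

```bash
python3 - <<'E'
from h import *
s=robot.camera('scene'); w=robot.camera('wrist'); print(robot.sense()["time"],robot.sense()["grip_width"])
c=cal('wrist'); hsv=cv2.cvtColor(w,cv2.COLOR_BGR2HSV)
u,v=map(int,proj(cal('scene'),(590,10,70)))
cv2.imwrite('pics/c5.png',np.hstack([cv2.resize(s[v-75:v+75,u-100:u+100],(400,300)),cv2.resize(w,(400,300))]))
print([proj(c,p).round(0) for p in [(519.5,-2.4,97),(655,26,85),(597,13.6,95)]])
E
```

```text
16.7 46.11771904171251
[array([322.,  85.]), array([ 322., -193.]), array([322., -70.])]
```

View pics/c5.png

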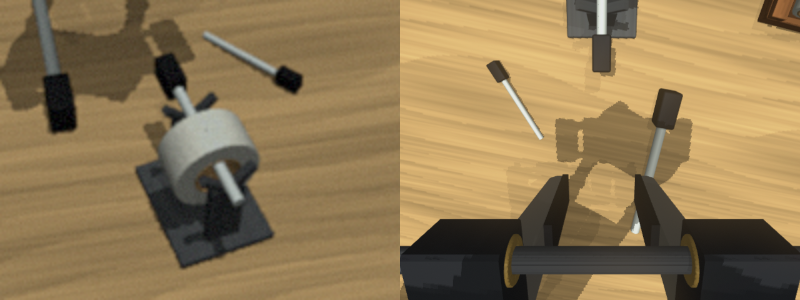

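The spindle lies in both forks with the full roll hanging between the uprights, and the gripper is clear. Handing the job in.

```bash
python3 -c "
from workcell import robot
print(robot.job_done())"
```

```text
the job is handed in; nothing more can be done
None
```

The full roll hangs on the spindle between the stand's uprights, with the rod in both forks and the gripper clear; I handed the job in at about 17 s, and no verdict was returned.

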